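Unlatch and open the gate of the grass pot's bay

ROBOT

A 6-joint arm with a two-finger parallel gripper is mounted at the origin on the work surface. World frame = base frame: x ahead of the robot, y to its left, z up, the work surface at z = 0. Lengths are in m, angles in rad, forces in N, time in s.
With the tool pointing down it reaches from about 0.275 to 0.875 m from the base axis. Payload 12.5 kg.
Tool frame: the origin (TCP) lies midway between the tips of the shut fingers; the grasp point (between the pads) lies 19 mm behind it; z points along the fingers, y is the line along which they close (so a half turn about z gives the same grasp; the last joint's range is limited). The gripper opens to 85 mm and grips with 20 to 120 N. Pads are 22 mm wide; open, the fingers measure 114 mm over their backs; the gripper's body (76 mm by 85 mm) begins 54 mm behind the grasp point. The pads swing forward as they close: fully open they stand 13 mm farther back than shut.
Start: joints at [1.07, 0.351, 1.652, -0, 1.139, -0.085], TCP at [0.222, 0.503, 0.231] pointing down, gripper open.
Joint ranges: [-2.75, 2.75], [-0.79, 2.1], [0.01, 2.65], [-1.57, 4.71], [0.07, 3.14], [-2.87, 2.87]. Speed limits (rad/s): [2.22, 2.22, 2.79, 3.14, 3.14, 3.14].

INTERFACE

Orientations are given as a rotation vector (axis times angle).
In Python, from cell import manip gives the robot as it stands.
- The arm moves only by the shell command python3 -m crank 'ROWS' [OPENING] [FORCE]. ROWS is JSON, a list of rows, each a list of 6 numbers: the shift along the tool's x, y, z normalised to -1 to 1, where 1 is 600 mm, then the turn, a rotation vector about the tool's x, y, z normalised to -1 to 1, where 1 is 0.1 rad. A call has 1 to 12 rows; each row shifts and turns the commanded pose from where the row before left it, along the tool's axes as they then stand; what a row does not reach is not made up. A row lasts 1/8 s, in which the tool goes at most 62.5 mm and 10.7 degrees, less where a joint would pass 70% of its speed; a pose out of reach is approached as far as the arm can. A call with a number of a shift or a turn outside -1 to 1 is refused whole. A call with a gripper value outside its range is refused whole. OPENING is the opening, from 0 (shut) to 1 (fully open), set as the call begins (- or left out, the last holds). The fingers move at their own pace and stop on an object; FORCE is the grip in N (left out, the last holds). Time passes only in rows, so rows that do not move let the fingers close. It gives the time, the measured TCP pose, the force, the opening and the grip force at its end, in the units of the state.
- manip.observe(): the state, without advancing time (a new reading comes with each control period).
- manip.capture(name): name is "scene" or "top" or "wrist"; returns a dict with "pixels" (480x640x3 uint8, red, green, blue), "camera_matrix" (3x3 intrinsics, pixels), "R" (3x3) and "t" (3): a world point X has camera coordinates R X + t. Camera axes: x right, y down, z forward; pixel columns grow to the right and rows downward; lengths in m; the calibration is good to about 2 mm. A picture is of the moment at which its call begins. There is no depth.
- manip.job_done(): hands the job in; it is judged then, once.
Trained networks look in a picture, given as the dict that the camera call returned (one of the last four; its "shot" number tells which), for a name from the list of things; names that differ only in an ending like _2 or _b are one class to them, and where a whole thing is asked for, a point or a joint stands for the part that bears it (a point fixed in the world has none). Each returns a list of dicts, best first, with "conf" (0 to 1); they miss things now and then, are a little off and sometimes report something else, mostly with a low value. They report only what shows in the picture. A call takes as long as a camera call.
- manip.look_for(name, picture): "at" ([column, row] in pixels, amid what is visible of it).
- manip.trace(name, picture): "pixels" (480x640 bool, what is visible of it) and "at" ([column, row] in pixels, amid what is visible of it).
- manip.landmark_of(name, picture): "at" ([column, row] in pixels: a listed point, or the origin of a listed thing).
The state is a dict: "time": time; "joint_pos": joint angles; "joint_vel": joint speeds; "joint_efforts": joint torques, N m; "eef_pos": TCP position; "ee_rot": TCP orientation; "wrist_force": force on the tool from outside, world axes, zero at the start; "moment": the same for the moment, N m; "width": opening from 0.0 (shut) to 1.0 (fully open); "grip_force": force on a finger pad.
Only numpy, scipy, OpenCV 4.12 (cv2) and the standard library are available. Lean on these libraries where they do the work, as an engineer would, in place of code of your own. Each camera call takes 0.05 s, during which the arm holds its last target. There are 200 camera calls.

TASK

The plant pen on the bench has two bays, each shut by its own gate with a gravity latch. Lift the latch bar of the bay where the pot of tall grass stands and swing that gate wide open, about square to the front of the pen, then let go of it. Leave the other gate latched and the pot of grass standing where it is.

Things in the scene. Friction and masses are not known exactly. Their poses are not given: they have to be found in the camera images.
- pen: Fixed aluminium pen with clear walls, open on top, 550 x 275 mm, 150 high; a bay on each side with its own front gate (215 wide, 145 high) hinged upright at x 0, y +250 (left) or -250 mm (right). An unlatched gate swings out to -x, towards the robot, at most 100 deg; about 1 N, stays where left. Origin: on the bench under the front's centre post; x into the pen, y to the left bay.
- grass_pot (a point): Middle (61 mm above the bench) of the pot of tall grass: black pot, 120 mm wide, 110 high, with upright grass 200 mm tall above it. It stands in the left bay (y about +140 mm in the pen frame) or the right (about -140). The other bay has the same pot with a low leafy plant; small pots stand behind.
- thumb_left (a point): Left latch: level dark steel bar 10 mm thick, 18 high, above the gate's front, pivoted on the gate at pen y +130, height 185; tip behind a lip on the centre post. On it a thumb tab 26 wide, 10 thick, top at 208. Point: in the tab, pen x -10, y +55, height 192 latched, 195 from the gate hinge; pinch here front-to-back. Raised 10 mm it clears the lip (20 is easy, stop 45); unheld it drops. Rail 47 below.
- thumb_right (a point): Thumb tab of the right gate's latch: mirror image of the left one (pen x -10, y -55 mm, height 192 mm when latched; bar pivot at y -130 mm, height 185 mm). Both bars swing up only, moving with their gate; keep the bar up until the gate has left the catch. The tab turns with the gate on a 195 mm radius.

How it is judged:
By the outcome, as a careful person would: the job done as asked, in the order asked, and still so for the second after the job is handed in, with the robot touching nothing.
It also fails if it takes over 38 s, if anything falls off the work surface, if the arm or the gripper's body presses on something with over 40 N, if the wrist force passes 120 N, or if a joint passes its speed limit or range.

## Working session

There is one attempt and no reset: what is moved stays moved. The work goes in short steps, Python scripts to look and compute and a shell command to move; the robot and the scene stay as the last step left them, time stands still between calls to the robot, and variables do not carry over. Pictures are saved under pics/ and viewed, at most 10 in all, crops included, and the job is handed in when it is done.

```bash
mkdir -p pics; ls; cat > h.py <<'E'
import numpy as np, cv2
from cell import manip
from scipy.spatial.transform import Rotation as Rn
def ray(p,px):
    K=np.array(p["camera_matrix"]);R=np.array(p["R"]);t=np.array(p["t"])
    d=R.T@np.linalg.solve(K,[px[0],px[1],1.]);return -R.T@t,d
def atz(p,px,z):
    c,d=ray(p,px);return c+d*(z-c[2])/d[2]
def proj(p,X):
    v=np.array(p["camera_matrix"])@(np.array(p["R"])@np.array(X)+np.array(p["t"]));return v[:2]/v[2]
E
python3 - <<'E'
from h import *
s=manip.observe();print({k:np.round(v,3).tolist() for k,v in s.items()})
ims=[]
H=dict(pen=0,grass_pot=.061,thumb_left=.192,thumb_right=.192)
for c in("scene","top"):
    p=manip.capture(c);ims.append(cv2.cvtColor(p["pixels"],cv2.COLOR_RGB2BGR))
    print(c,-np.array(p["R"]).T@p["t"])
    for n,z in H.items():
        for r in manip.landmark_of(n,p)[:2]:print(n,np.round(r["at"],1),round(r["conf"],2),np.round(atz(p,r["at"],z),4))
cv2.imwrite("pics/s.png",ims[0]);cv2.imwrite("pics/t.png",ims[1])
E
```

```text
pics
{'time': 0.0, 'joint_pos': [1.07, 0.351, 1.652, -0.0, 1.139, -0.085], 'joint_vel': [-0.001, 0.003, -0.001, 0.0, 0.0, 0.0], 'joint_efforts': [0.0, -50.61, -29.14, -0.0, 0.005, 0.0], 'eef_pos': [0.222, 0.503, 0.231], 'ee_rot': [-0.648, -3.074, 0.002], 'wrist_force': [-0.206, 0.488, -0.332], 'moment': [0.001, -0.012, 0.01], 'grip_force': 0.0, 'width': 0.997}
scene [0.96342709 0.28298451 0.68386633]
pen [309.2 255.5] 0.83 [ 0.6375 -0.0404  0.    ]
thumb_left [336.9 195. ] 0.61 [0.6313 0.0104 0.192 ]
thumb_right [280.4 157. ] 0.97 [ 0.6318 -0.0981  0.192 ]
top [0.58113074 0.04387462 0.83005669]
pen [378.9 291. ] 0.7 [ 0.641  -0.0411  0.    ]
pen [450.5 288.7] 0.33 [ 0.6467 -0.1388  0.    ]
thumb_left [344.1 285.9] 0.95 [0.6316 0.0151 0.192 ]
thumb_right [450.3 291.4] 0.9 [ 0.6287 -0.0963  0.192 ]
```

View pics/s.png

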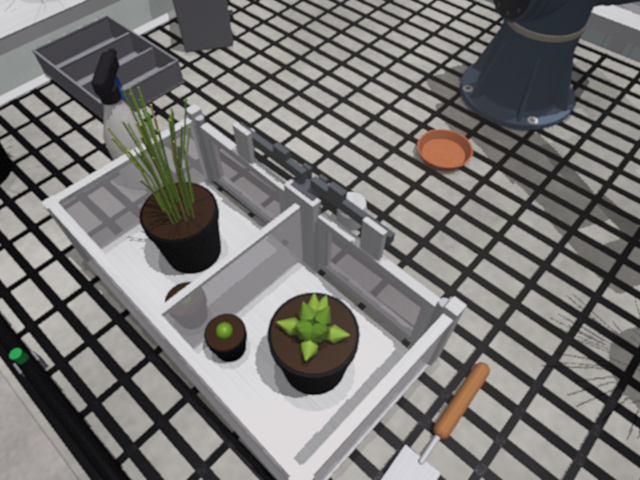

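View pics/t.png

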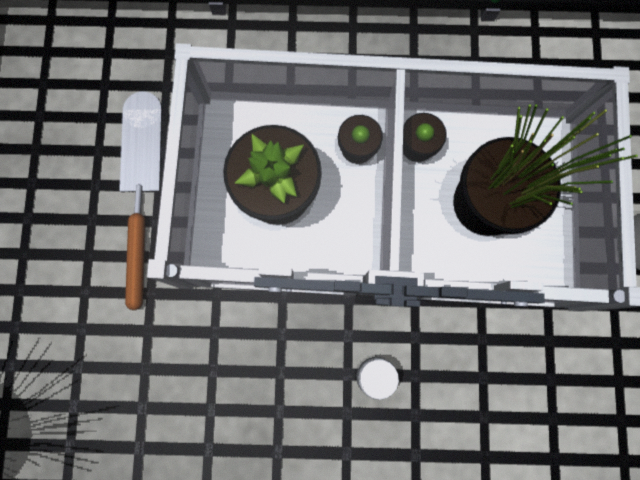

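The tall grass stands in the right bay (top view, about (510,185)), so thumb_right at (450,291) is the latch to use. There is a white round thing in front of the pen at (378,380). I'll refine the pen's pose from its corner posts and work out how tall the white thing is.

```bash
python3 - <<'E'
from h import *
p=manip.capture("top");q=manip.capture("scene")
L=atz(p,(171,269),.155);R=atz(p,(620,296),.155);d=L-R
print("posts",L,R,"len",np.linalg.norm(d[:2]),"yaw",np.arctan2(-d[0],d[1]))
bl=atz(p,(184,47),.15);br=atz(p,(630,70),.15);d=bl-br;print("back yaw",np.arctan2(-d[0],d[1]))
c1,d1=ray(p,(379,379));c2,d2=ray(q,(353,203))
s=np.linalg.lstsq(np.c_[d1,-d2],c2-c1,rcond=None)[0];print("white",c1+d1*s[0],c2+d2*s[1])
print("saucer",atz(q,(445,150),.01),"bottle",atz(q,(135,185),0))
i=cv2.cvtColor(p["pixels"],cv2.COLOR_RGB2BGR);j=cv2.cvtColor(q["pixels"],cv2.COLOR_RGB2BGR)
a=cv2.resize(i[250:400,340:540],(800,600),interpolation=3)[:, :]
b=cv2.resize(j[110:260,220:420],(800,600),interpolation=3)
cv2.imwrite("pics/c.png",cv2.resize(np.vstack([a,b]),(480,600+0)) if 0 else np.hstack([cv2.resize(a,(400,300)),cv2.resize(b,(400,300))]))
E
```

```text
posts [0.64831406 0.20719037 0.155     ] [ 0.63121043 -0.29232359  0.155     ] len 0.49980670070862016 yaw -0.034227167922446275
back yaw -0.029671116615551548
white [ 0.52774782 -0.03716342  0.04641976] [ 0.52795466 -0.03748198  0.04643861]
saucer [ 0.27356382 -0.00906273  0.01      ] bottle [ 0.74502247 -0.4009505   0.        ]
```

View pics/c.png

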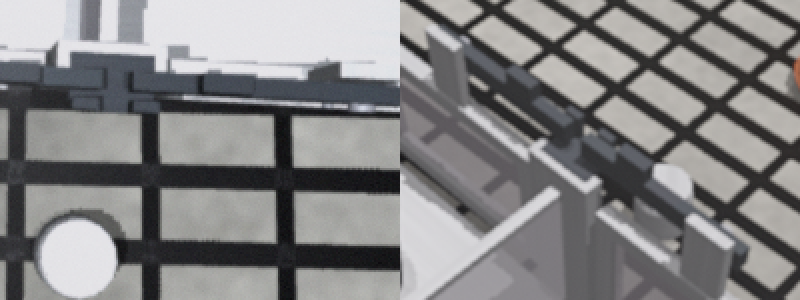

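The white disc is 46 mm tall and lies outside the gate's sweep. The pen's yaw is about -0.032. I'll turn and raise the tool first.

```bash
python3 -m crank '[[0,0,-0.008,0,0,0.99],[0,0,-0.008,0,0,0.99],[0,0,-0.008,0,0,0.99],[0,0,-0.008,0,0,0.99],[0,0,-0.008,0,0,0.99],[0,0,-0.008,0,0,0.99],[0,0,-0.008,0,0,0.99],[0,0,-0.008,0,0,0.99],[0,0,-0.008,0,0,0.99],[0,0,-0.008,0,0,0.99],[0,0,-0.008,0,0,0.99],[0,0,-0.008,0,0,0.99]]' 1
cat >> h.py <<'E'
def delta(goal,yaw=-0.032):
    s=manip.observe();R=Rn.from_rotvec(s["ee_rot"])
    y=np.array([np.cos(yaw),np.sin(yaw),0]);z=np.array([0,0,-1.])
    G=Rn.from_matrix(np.c_[np.cross(y,z),y,z])
    print("pos",np.round(s["eef_pos"],4),"shift/0.6",np.round(R.inv().apply(np.array(goal)-s["eef_pos"])/.6,4),"turn/0.1",np.round((R.inv()*G).as_rotvec()/.1,3))
    print("F",np.round(s["wrist_force"],1),"w",s["width"],"g",s["grip_force"],"j",np.round(s["joint_pos"],2))
E
python3 -c "
from h import *
delta((.628,-.098,.28))"
```

```text
time: 2.1
eef_pos: [0.2221, 0.5031, 0.289]
ee_rot: [2.261, 2.181, -0.0]
wrist_force: [0.4, -0.4, 0.6]
width: 1.0
grip_force: 0.0
pos [0.2221 0.5031 0.289 ] shift/0.6 [-0.9767  0.7123  0.0151] turn/0.1 [-0.     0.001 -0.042]
F [ 0.4 -0.4  0.6] w 0.9995561208543866 g 0.0 j [ 1.07  0.3   1.58 -0.    1.26  1.11]
```

```bash
python3 -m crank '[[-0.0814,0.0594,0,0,0,0],[-0.0814,0.0594,0,0,0,0],[-0.0814,0.0594,0,0,0,0],[-0.0814,0.0594,0,0,0,0],[-0.0814,0.0594,0,0,0,0],[-0.0814,0.0594,0,0,0,0],[-0.0814,0.0594,0,0,0,0],[-0.0814,0.0594,0,0,0,0],[-0.0814,0.0594,0,0,0,0],[-0.0814,0.0594,0,0,0,0],[-0.0814,0.0594,0,0,0,0],[-0.0814,0.0594,0,0,0,0]]' 1
python3 - <<'E'
from h import *
manip.capture("top")
delta((.628,-.098,.175))
p=manip.capture("wrist")
for n,z in dict(thumb_right=.192,thumb_left=.192).items():
    for r in manip.landmark_of(n,p)[:2]:print(n,r["at"],r["conf"],atz(p,r["at"],z))
print(proj(p,(.628,-.098,.192)))
cv2.imwrite("pics/w.png",cv2.cvtColor(p["pixels"],cv2.COLOR_RGB2BGR))
E
```

```text
time: 3.6
eef_pos: [0.6311, -0.0986, 0.2889]
ee_rot: [2.258, 2.184, 0.0]
wrist_force: [0.2, 0.7, -0.3]
width: 0.998
grip_force: 0.0
pos [ 0.6334 -0.1041  0.288 ] shift/0.6 [ 0.0103 -0.0096  0.1882] turn/0.1 [ 0.008  0.02  -0.042]
F [-3.  -4.  -1.5] w 0.9984428083975732 g 0.0 j [-0.23  0.48  1.33 -0.    1.34 -0.2 ]
thumb_right [312.3, 234.4] 0.57 [ 0.62897414 -0.09743572  0.192     ]
thumb_left [306.6, 26.8] 0.81 [0.63076865 0.01370007 0.192     ]
[310.70165983 235.36731499]
```

View pics/w.png

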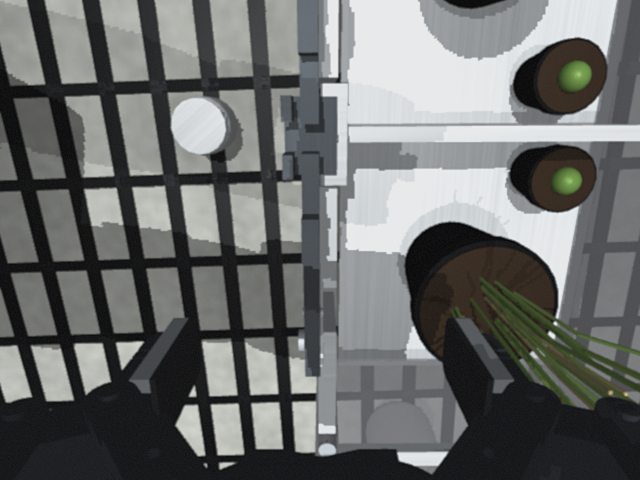

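The wrist view shows the right tab near (311,238), on the line I expected. The network puts it within 1 mm of my goal, and the overshoot is only transient. Next I'll descend and let it settle.

```bash
python3 -m crank '[[0,0,0,0,0,0],[0,0,0.06,0,0,0],[0,0,0.06,0,0,0],[0,0,0.05,0,0,0],[0,0,0.02,0,0,0],[0,0,0,0,0,0],[0,0,0,0,0,0]]' 1
python3 - <<'E'
from h import *
delta((.629,-.0975,.174))
p=manip.capture("wrist")
for r in manip.landmark_of("thumb_right",p)[:2]:print(r["at"],r["conf"],atz(p,r["at"],.192))
cv2.imwrite("pics/w2.png",cv2.cvtColor(p["pixels"],cv2.COLOR_RGB2BGR))
E
```

```text
time: 4.68
eef_pos: [0.6308, -0.0966, 0.1764]
ee_rot: [2.256, 2.184, 0.002]
wrist_force: [0.5, -0.3, -0.7]
width: 0.999
grip_force: 0.0
pos [ 0.6308 -0.0966  0.1764] shift/0.6 [-0.0016 -0.003   0.0041] turn/0.1 [ 0.021  0.004 -0.007]
F [ 0.5 -0.3 -0.7] w 0.99933123585277 g 0.0 j [-0.22  0.56  1.46  0.    1.11 -0.19]
[310.5, 344.0] 0.62 [ 0.62763013 -0.09622011  0.192     ]
```

View pics/w2.png

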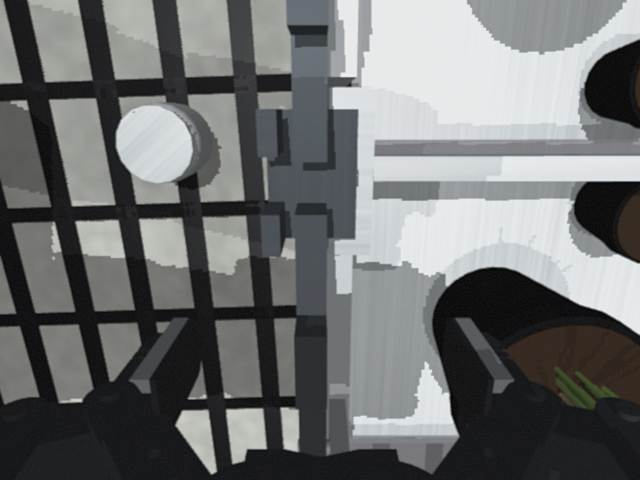

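The tab, whose near edge is at about (311,320), lies between the pads. I'll shift 2 mm and close on it.

```bash
python3 -m crank '[[-0.001,-0.0035,0.004,0,0,0],[0,0,0,0,0,0],[0,0,0,0,0,0],[0,0,0,0,0,0],[0,0,0,0,0,0],[0,0,0,0,0,0],[0,0,0,0,0,0],[0,0,0,0,0,0]]' 0 35
python3 -c "
from h import *
delta((.628,-.0975,.174))"
```

```text
time: 5.78
eef_pos: [0.6275, -0.0972, 0.1725]
ee_rot: [-2.257, -2.184, 0.002]
wrist_force: [-4.8, 0.3, 2.6]
width: 0.106
grip_force: 39.9
pos [ 0.6275 -0.0972  0.1725] shift/0.6 [-0.0004  0.0008 -0.0024] turn/0.1 [-0.015 -0.001 -0.009]
F [-4.8  0.3  2.6] w 0.10587274967407008 g 39.89757880568504 j [-0.23  0.56  1.47 -0.    1.11 -0.19]
```

The tab is gripped: the opening reads 9 mm at 40 N. Next I'll lift it along the bar's arc by 0.24 rad, about 18 mm.

```bash
python3 -m crank '[[0.001,0,-0.0075,0,0.6,0],[0.001,0,-0.0075,0,0.6,0],[0.001,0,-0.0075,0,0.6,0],[0.001,0,-0.0075,0,0.6,0],[0,0,0,0,0,0],[0,0,0,0,0,0]]'
python3 - <<'E'
from h import *
s=manip.observe();R=Rn.from_rotvec(s["ee_rot"]);x=R.as_matrix();print(x.round(3),s["wrist_force"],s["width"],s["grip_force"])
# swing about hinge +0.1/row, body-frame constant
yaw=-.032;o=np.array([.6398,-.0426,0]);h=o+Rn.from_euler('z',yaw).apply([0,-.25,0]);h[2]=0
r=s["eef_pos"]-h;r[2]=0;print(h,r,np.hypot(*r[:2]))
a=.1
print("shift",R.inv().apply(Rn.from_euler('z',a).apply(r)-r)/.6,"turn",R.inv().apply([0,0,a])/.1)
E
```

```text
time: 6.52
eef_pos: [0.6275, -0.0963, 0.1905]
ee_rot: [-2.129, -2.06, -0.256]
wrist_force: [-4.9, 0.9, 1.0]
width: 0.111
grip_force: 39.6
[[ 0.032  0.999  0.006]
 [ 0.971 -0.033  0.238]
 [ 0.238 -0.002 -0.971]] [-4.94908827  0.90161372  0.96813483] 0.11077624062345937 39.63284566998482
[ 0.63180137 -0.29247201  0.        ] [-0.00425572  0.19617617  0.        ] 0.19622232597001843
shift [-0.00332074 -0.03251212 -0.0007596 ] turn [ 0.23821656 -0.00164003 -0.97121068]
```

```bash
python3 -m crank '[[-0.0033,-0.0325,-0.0008,0.238,0,-0.97],[-0.0033,-0.0325,-0.0008,0.238,0,-0.97],[-0.0033,-0.0325,-0.0008,0.238,0,-0.97],[-0.0033,-0.0325,-0.0008,0.238,0,-0.97]]'
```

```text
time: 7.02
eef_pos: [0.5515, -0.1132, 0.1906]
ee_rot: [-1.659, -2.423, -0.201]
wrist_force: [-0.0, -0.2, -0.1]
width: 0.107
grip_force: 39.4
```

```bash
python3 -m crank '[[-0.0033,-0.0325,-0.0008,0.238,0,-0.97],[-0.0033,-0.0325,-0.0008,0.238,0,-0.97],[-0.0033,-0.0325,-0.0008,0.238,0,-0.97],[-0.0033,-0.0325,-0.0008,0.238,0,-0.97],[-0.0033,-0.0325,-0.0008,0.238,0,-0.97],[-0.0033,-0.0325,-0.0008,0.238,0,-0.97],[-0.0033,-0.0325,-0.0008,0.238,0,-0.97],[-0.0033,-0.0325,-0.0008,0.238,0,-0.97],[-0.0033,-0.0325,-0.0008,0.238,0,-0.97],[-0.0033,-0.0325,-0.0008,0.238,0,-0.97],[-0.0033,-0.0325,-0.0008,0.238,0,-0.97],[0,0,0,0,0,0]]'
python3 - <<'E'
from h import *
s=manip.observe();R=Rn.from_rotvec(s["ee_rot"]).as_matrix();print(R.round(3),s["joint_pos"],s["width"])
h=np.array([.6318,-.2925]);r=np.array(s["eef_pos"][:2])-h;print(np.hypot(*r),"open",np.degrees(np.arctan2(R[1,1],R[0,1])+.032))
p=manip.capture("top");cv2.imwrite("pics/t2.png",cv2.cvtColor(p["pixels"],cv2.COLOR_RGB2BGR))
E
```

```text
time: 8.52
eef_pos: [0.4353, -0.2832, 0.1906]
ee_rot: [-0.153, -2.895, -0.018]
wrist_force: [-6.5, 2.3, 3.7]
width: 0.112
grip_force: 39.9
[[-0.965  0.105 -0.239]
 [ 0.102  0.994  0.025]
 [ 0.24  -0.    -0.971]] [-0.60721175  0.4516623   1.62949025 -0.12135095  1.2758392  -2.02454248] 0.11150726573947131
0.19668016763594068 open 85.78686736734102
```

View pics/t2.png

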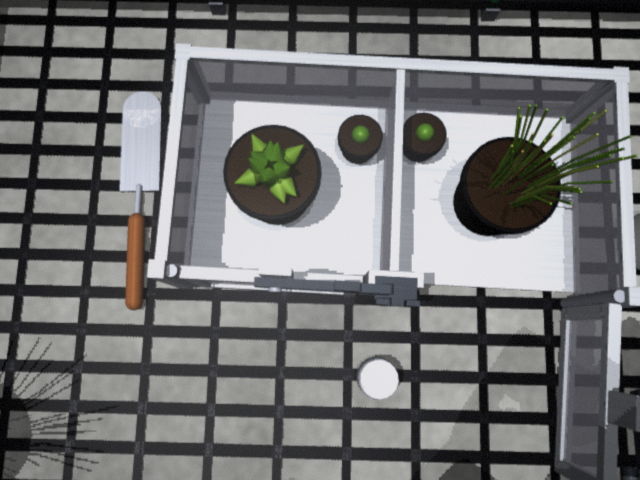

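The gate stands about 86° open, its top rail running from (610,300) to (600,470). I'll turn it about 4° more, lower the bar along its arc and release it.

```bash
python3 -m crank '[[-0.0024,-0.0240,-0.0006,0.176,0,-0.72],[0,0,0,0,0,0],[-0.001,0,0.0075,0,-0.6,0],[-0.001,0,0.0075,0,-0.6,0],[-0.001,0,0.0075,0,-0.6,0],[-0.001,0,0.0075,0,-0.6,0],[0,0,0,0,0,0],[0,0,0,0,0,0]]' && python3 -m crank '[[0,0,0,0,0,0],[0,0,0,0,0,0],[0,0,0,0,0,0],[0,0,0,0,0,0],[0,0,0,0,0,0],[0,0,0,0,0,0]]' 1
```

```text
time: 9.57
eef_pos: [0.4361, -0.297, 0.1726]
ee_rot: [-0.05, -3.14, 0.001]
wrist_force: [1.1, 1.6, 0.1]
width: 0.113
grip_force: 39.4
time: 10.32
eef_pos: [0.4358, -0.2972, 0.1725]
ee_rot: [-0.05, -3.141, 0.001]
wrist_force: [0.1, 0.3, 0.3]
width: 1.002
grip_force: 0.0
```

```bash
python3 -m crank '[[0,0,-0.04,0,0,0],[0,0,-0.06,0,0,0],[0,0,-0.08,0,0,0],[0,0,-0.08,0,0,0],[0.02,0.05,0,0,0,0],[0.02,0.08,0,0,0,0],[0.02,0.08,0,0,0,0],[0.02,0.08,0,0,0,0],[0.02,0.06,0,0,0,0],[0,0,0,0,0,0],[0,0,0,0,0,0],[0,0,0,0,0,0]]'
python3 - <<'E'
from h import *
o=[cv2.cvtColor(manip.capture(c)["pixels"],cv2.COLOR_RGB2BGR) for c in("top","scene")]
cv2.imwrite("pics/f.png",cv2.resize(np.hstack(o),(800,300),interpolation=cv2.INTER_AREA))
E
```

```text
time: 11.82
eef_pos: [0.3828, -0.0861, 0.3284]
ee_rot: [-0.051, -3.14, 0.001]
wrist_force: [0.6, -1.4, -0.8]
width: 1.001
grip_force: 0.0
```

View pics/f.png

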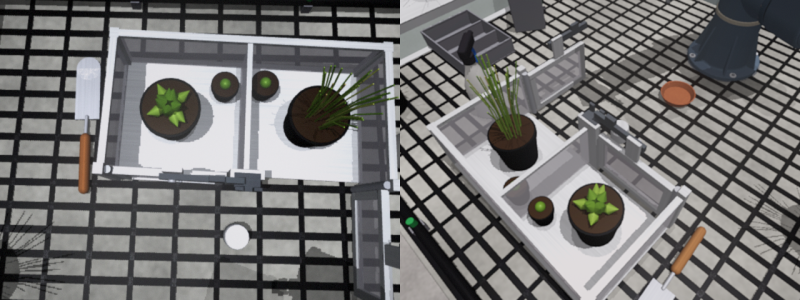

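The right gate stands square to the front, with its edge at about (385,240) in the left half of the picture. The left gate is still latched, the pot hasn't moved and the gripper is clear.

```bash
python3 -c "
from cell import manip
print(manip.job_done())"
```

```text
the job is handed in; nothing more can be done
None
```

I lifted the right bay's latch (the tall-grass bay), swung its gate open to about 90° and let go; the left gate is still latched, the grass pot is where it was, and the job was handed in at about 12 s.

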